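# Spin down the wing nut on the telephone's travel clamp

## Task

Get the prop telephone ready for the road: with a fingertip, push the wings of the big brass wing nut round clockwise (seen from above), stroke after stroke, until it stops dead and the clamp bar is fully home over the chrome receiver. Only push the wings - never pinch the nut - and do not lift or shift the receiver or disturb the other props on the flap. Finish with the hand clear of everything.

Things in the scene. Friction and masses are not known exactly. Their poses are not given: they have to be found in the camera images.
- wing_nut (a joint): angle of the brass wing nut about its upright stud, rad; grows clockwise seen from above (tightening). 0 undone, 7.9 hard stop = fully home; starts at 0.3 to 3.4; stays where left. Turning takes 0.06 N m (2 to 3 N on a wing) and lowers nut and bar by 8 mm per turn. At value q one wing points q rad clockwise of the clamp's +x axis, the other opposite.
- nut_mid (a point): on the nut's upright axis, mid-height of its two wings: 0.113 m above the flap at joint value 0, 0.103 m at 7.9; x axis along the wings, z up. Wings: upright flat plates 6 mm thick, 26 mm high (13 mm above and below this point), from the hub (radius 11 mm, lower than the wings' tops) out to 42 mm from the axis. The clamp bar's top is 21 mm below this point.
- wing_backs: the back half of each wing's thickness, with the clockwise-side faces, NOT to be pushed (tightening pushes go on the counterclockwise-side faces); squeezing a wing loads them. Origin on the nut's axis, 21 mm below nut_mid; axes as nut_mid.
- clamp: the telephone's travel clamp, fixed: plywood base 210 x 250 x 18 mm, from -110 to +100 mm in its x, +-125 mm in its y; z up, origin on the flap right below the nut's stud. +x points to a dark steel post (24 x 24 mm at x = 78 mm). The aluminium clamp bar, 30 mm wide, lies under the nut from x = -90 to +65 mm. On the -x side all of the clamp is lower than the wings.
- gallows_end (a point): end of the dark steel gallows arm that holds the stud's top: point on its upper face over the nut's axis, 140 mm above the flap (brass cap to 144 mm). The arm is 8 mm thick, 20 mm wide in the clamp's y, and runs from 8 mm on the -x side of this point to the post on the +x side; so a finger can pass the nut only on the clamp's -x side, not all the way round.
- receiver: loose chrome telephone receiver, 205 mm long, 54 mm wide, 53 mm high, cups down on the clamp's plywood base, along the clamp's y axis, about 70 mm to the -x side of the stud, under the bar; top 71 mm above the flap. Origin under its centre, on the base. Not to be moved.
- mug: loose blue enamel mug, radius 42 mm, 85 mm high, origin under its centre; a bystander
- compass: loose brass compass, radius 30 mm, 18 mm high, origin under its centre; a bystander
- ashtray: loose black bakelite ashtray, radius 50 mm, 28 mm high, origin under its centre; a bystander
- tape_roll: loose white roll of tape, radius 45 mm, 24 mm high, origin under its centre; a bystander

How it is judged:
At the end, for the whole second after the job is handed in: The wing nut is within 0.3 rad of its stop (joint value above 7.6 of 7.9) and at rest, the receiver lies upright within 15 mm of where it was, and the mug, compass, ashtray and tape roll are within 20 mm of where they were (value of joint wing_nut above 7.6 rad and velocity of joint wing_nut below 0.1 rad/s and distance of receiver from where it was at the start of the episode below 0.015 m and angle between receiver's own z axis and vertical below 0.15 rad and linear speed of receiver below 0.02 m/s and distance of each of mug, compass, ashtray, tape_roll from where it was at the start of the episode below 0.02 m); the robot touches nothing.
It fails at once if a wing is pinched: more than 10 N from the fingers on the back faces of the wings (contact force between the fingers and wing_backs above 10 N).
It fails at once if the receiver is lifted or shifted by more than 15 mm, or tipped by more than 0.15 rad (distance of receiver from where it was at the start of the episode above 0.015 m or angle between receiver's own z axis and vertical above 0.15 rad).
It fails at once if another prop is moved or lifted by more than 20 mm (distance of any of mug, compass, ashtray, tape_roll from where it was at the start of the episode above 0.02 m).
It also fails if it takes over 51 s, if anything falls off the work surface, if the arm or the gripper's body presses on something with over 40 N, if the wrist force passes 120 N, or if a joint passes its speed limit or range.

## Robot

A 6-joint arm with a two-finger parallel gripper is mounted at the origin on the work surface. World frame = base frame: x ahead of the robot, y to its left, z up, the work surface at z = 0. Lengths are in m, angles in rad, forces in N, time in s.
With the tool pointing down it reaches from about 0.275 to 0.825 m from the base axis. Payload 4.9 kg.
Tool frame: the origin (TCP) lies at the very end of the fingers, on their centre line; the grasp point (between the pads) lies 19 mm behind it; z points along the fingers, y is the line along which they close (so a half turn about z gives the same grasp; the last joint's range is limited). The gripper opens to 85 mm and grips with 20 to 120 N. Pads are 22 mm wide; open, the fingers measure 114 mm over their backs; the gripper's body (76 mm by 85 mm) begins 54 mm behind the grasp point. The pads swing forward as they close: fully open they stand 13 mm farther back than shut.
Start: joints at [-0.134, 0.326, -0.193, 1.052, 0, 1.437], TCP at [0.55, 0, 0.231] pointing down, gripper open.
Joint ranges: [-2.65, 2.65], [-0.97, 1.79], [-1.3, 1.35], [-1.93, 2.1], [-1.47, 1.37], [-3.14, 3.14]. Speed limits (rad/s): [2.57, 2.57, 3.14, 3.14, 3.14, 3.14].

## Interface

Orientations are given as a 3x3 rotation matrix whose columns are the frame's x, y, z axes.
In Python, from rig import monitor, snapshot, sign_off gives the robot as it stands. The module is installed in compiled form; this text tells all that it offers.
- The arm moves only by the tool servo_tool, never from a script. Its argument "increments" is a list of rows, each a list of 2 entries, a list of its own where there are three numbers: the shift along the world's x, y, z normalised to -1 to 1, where 1 is 0.025 m, then the turn about the world's z normalised to -1 to 1, where 1 is 6 degrees. A call has 1 to 20 rows; each row shifts and turns the commanded pose from where the row before left it; what a row does not reach is not made up. A row lasts 1/12 s, in which the tool goes at most 41.7 mm and 7.16 degrees, less where a joint would pass 70% of its speed; a pose out of reach is approached as far as the arm can. A call with a number of a shift or a turn outside -1 to 1 is refused whole. A call with a gripper value outside its range is refused whole. "fingers" is the opening, from 0 (shut) to 1 (fully open), set as the call begins (left out, the last holds). The fingers move at their own pace and stop on an object; "grip_force" is the grip in N (left out, the last holds). Time passes only in rows, so rows that do not move let the fingers close. It gives the time, the measured TCP pose, the force, the opening and the grip force at its end, in the units of the state.
- monitor.observe(): the state, without advancing time (a new reading comes with each control period).
- snapshot(name): name is "scene" or "side" or "wrist"; returns a dict with "image" (480x640x3 uint8, red, green, blue), "camera_matrix" (3x3 intrinsics, pixels), "R" (3x3) and "t" (3): a world point X has camera coordinates R X + t. Camera axes: x right, y down, z forward; pixel columns grow to the right and rows downward; lengths in m; the calibration is good to about 2 mm. A picture is of the moment at which its call begins. There is no depth.
- sign_off(): hands the job in; it is judged then, once.
The state is a dict: "clock": time; "joint_pos": joint angles; "joint_velocities": joint speeds; "joint_torque": joint torques, N m; "eef_pos": TCP position; "orientation": TCP orientation; "wrist_force": force on the tool from outside, world axes, zero at the start; "moment": the same for the moment, N m; "width": opening from 0.0 (shut) to 1.0 (fully open); "grasp_force": force on a finger pad.
Only numpy, scipy, OpenCV 4.12 (cv2) and the standard library are available. Lean on these libraries where they do the work, as an engineer would, in place of code of your own. Each camera call takes 0.05 s, during which the arm holds its last target. There are 200 camera calls.

## Working session

There is one attempt and no reset: what is moved stays moved. The work goes in short steps, Python scripts to look and compute and a tool call to move; the robot and the scene stay as the last step left them, time stands still between calls to the robot, and variables do not carry over. Pictures are saved under pics/ and viewed, at most 10 in all, crops included, and the job is handed in when it is done.

Besides the shell and the picture viewer there is one more tool, called after "Request:" by a JSON object that holds its "name" and its "arguments". servo_tool: Moves the arm, as the interface text tells. Scaled input: -1 to 1 covers 0.025 m each way for a shift and 6 degrees each way for a turn. Its arguments: {"type":"object","properties":{"increments":{"type":"array","items":{"type":"array"}},"fingers":{"type":"number"},"grip_force":{"type":"number"}},"required":["increments"]}

```bash
mkdir -p pics; python3 - <<'E'
from rig import monitor,snapshot
import cv2,pickle
for n in("scene","side"):
    s=snapshot(n); pickle.dump(s,open(n+"0.pkl","wb")); cv2.imwrite(f"pics/{n}0.png",s["image"][:,:,::-1])
    print(n,s["camera_matrix"],-s["R"].T@s["t"],s["R"])
o=monitor.observe();print(o["clock"],o["eef_pos"],o["orientation"],o["width"])
E
```

```text
scene [[496.98499511   0.         326.11782224]
 [  0.         496.98499511 238.94417002]
 [  0.           0.           1.        ]] [0.98841127 0.45186892 1.06738125] [[-0.7334497   0.67970719 -0.00704788]
 [ 0.57220011  0.611779   -0.54618082]
 [-0.36693129 -0.40462895 -0.83763765]]
side [[492.49020393   0.         318.1856506 ]
 [  0.         492.49020393 244.01488284]
 [  0.           0.           1.        ]] [0.39329756 0.80105998 0.99074879] [[-0.97622266 -0.21674121 -0.00354374]
 [-0.15803118  0.72278685 -0.67275948]
 [ 0.14837607 -0.65620303 -0.73985277]]
0.1 [5.49491229e-01 8.52031486e-05 2.30588134e-01] [[ 8.34778865e-06  9.99998846e-01 -1.51917540e-03]
 [ 9.99999977e-01 -8.02131935e-06  2.14904981e-04]
 [ 2.14892547e-04 -1.51917716e-03 -9.99998823e-01]] 0.9969486911692839
```

View pics/scene0.png

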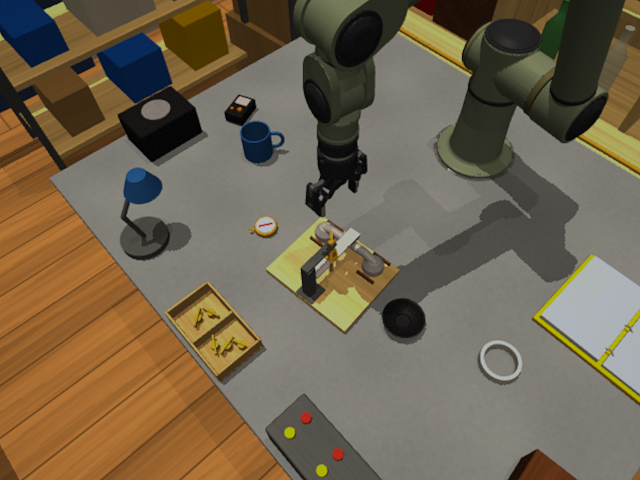

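View pics/side0.png

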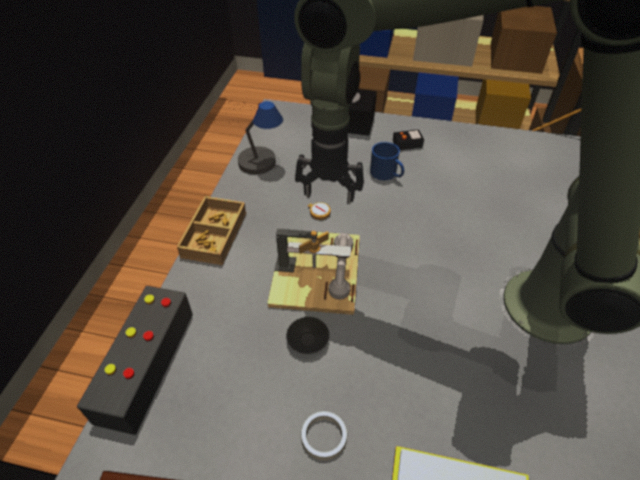

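The telephone clamp is at about (333,272) in scene and (315,270) in side, with the post on the far side from the robot. The compass is nearby, at scene (265,226). Next I'll enlarge both views.

```bash
cat > h.py <<'E'
import numpy as np,pickle,cv2
def ray(s,u,v):
    d=s["R"].T@np.linalg.inv(s["camera_matrix"])@np.array([u,v,1.]); return -s["R"].T@s["t"],d
def plane(s,u,v,z):
    c,d=ray(s,u,v); return c+d*(z-c[2])/d[2]
def proj(s,X):
    p=s["camera_matrix"]@(s["R"]@np.asarray(X)+s["t"]); return p[:2]/p[2]
def tri(obs):
    A=np.zeros((3,3));b=np.zeros(3)
    for s,u,v in obs:
        c,d=ray(s,u,v); d/=np.linalg.norm(d); P=np.eye(3)-np.outer(d,d); A+=P;b+=P@c
    return np.linalg.solve(A,b)
E
python3 - <<'E'
import pickle,cv2,numpy as np
a=pickle.load(open("scene0.pkl","rb"))["image"][205:335,255:410,::-1]
b=pickle.load(open("side0.pkl","rb"))["image"][225:315,262:372,::-1]
cv2.imwrite("pics/ca.png",cv2.resize(a,(775,650)[:2] if 0 else (700,587),interpolation=cv2.INTER_CUBIC))
cv2.imwrite("pics/cb.png",cv2.resize(b,(715,585),interpolation=cv2.INTER_CUBIC))
E
```

```text
(no output)
```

View pics/ca.png

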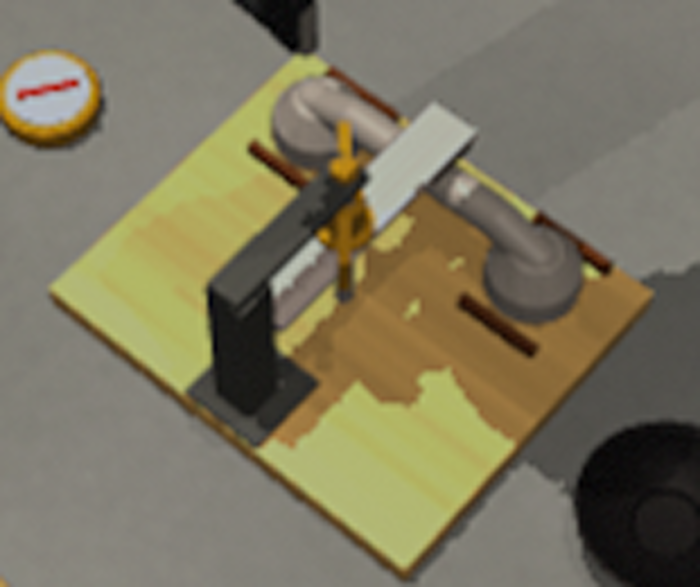

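View pics/cb.png

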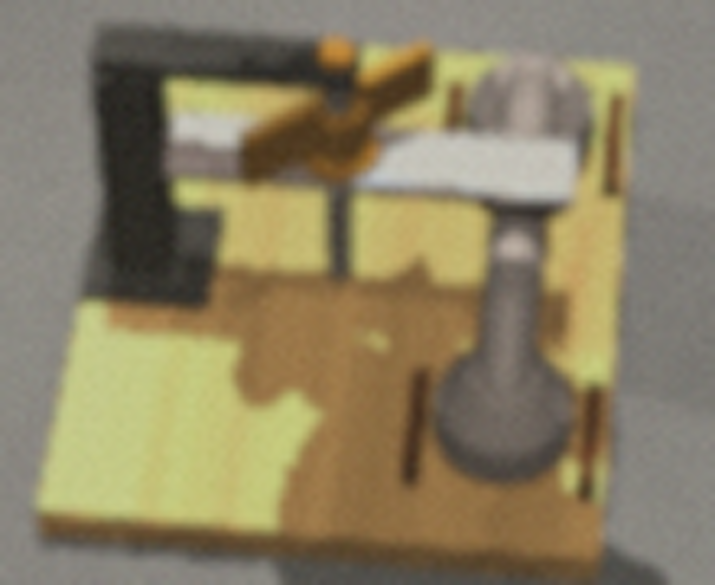

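```bash
python3 - <<'E'
from h import *
a=pickle.load(open("scene0.pkl","rb"));b=pickle.load(open("side0.pkl","rb"))
A=lambda x,y:(255+x/4.516,205+y/4.515); B=lambda x,y:(262+x/6.5,225+y/6.5)
P=[plane(a,*A(*p),.018)[:2] for p in((52,290),(405,573),(653,293),(310,55))]
Q=[plane(b,*B(*p),.018)[:2] for p in((40,515),(605,548),(635,65))]
print(np.round(P,4),np.round(Q,4))
# fit rigid: model corners (x,y): scene left=(100,?),
for l in ((.1,.125),):pass
P=np.array(P)
M=np.array([(.1,-.125),(.1,.125),(-.11,.125),(-.11,-.125)]) 
def fit(M,P):
    m=M.mean(0);p=P.mean(0);U,S,V=np.linalg.svd((M-m).T@(P-p));R=V.T@np.diag([1,np.linalg.det(V.T@U.T)])@U.T
    t=p-R@m;print("clamp",t,np.degrees(np.arctan2(R[1,0],R[0,0])),"res",np.abs(P-(M@R.T+t)).max()); return R,t
R,t=fit(M,P); R,t=fit(np.vstack([M,M[[1,2,3]]]),np.vstack([P,Q]))
print("cap",tri([(a,*A(345,165)),(b,*B(337,50))]))
print("cap plane",plane(a,*A(345,165),.143),plane(b,*B(337,48),.143))
z=.122
for n,s,p in(("a tip far",a,A(344,122)),("b far",b,B(428,45)),("b near left",b,B(247,140)),("a near low",a,A(345,297))):
    w=plane(s,*p,z)[:2]; c=R.T@(w-t); print(n,w,c,np.hypot(*c),"cw angle",np.arctan2(-c[1],c[0]))
E
```

```text
[[ 0.694  -0.0895]
 [ 0.6677  0.1563]
 [ 0.4596  0.132 ]
 [ 0.4876 -0.1089]] [[ 0.6635  0.155 ]
 [ 0.457   0.1247]
 [ 0.4855 -0.118 ]]
clamp [0.58220875 0.02301004] 6.21651668128723 res 0.004288790483310503
clamp [0.58123853 0.02055341] 6.770320073975458 res 0.007665193076696511
cap [0.58071918 0.01942775 0.14624443]
cap plane [0.57962262 0.01835335 0.143     ] [0.58149363 0.01487477 0.143     ]
a tip far [ 0.55294701 -0.01078382] [-0.03178856 -0.02778343] 0.0422188558981641 cw angle 2.4233252174028075
b far [ 0.55314791 -0.01340284] [-0.03189782 -0.03040787] 0.044069374651299176 cw angle 2.380103449490338
b near left [0.60793861 0.04765803] [0.02970925 0.02376795] 0.03804675220821764 cw angle -0.674752219050494
a near low [0.62219179 0.06381401] [0.04576765 0.03813097] 0.059570540397537265 cw angle -0.694625562969374
```

Both views agree: stud axis at about (0.5805, 0.019), clamp yaw about 6.5°. One wing points to q≈2.40, so 5.5 rad remain. I'll use two arc strokes around the -x side with shut fingers, TCP at z≈0.102.

```bash
cat >> h.py <<'E'
O=np.array([.5805,.019]);Y=np.radians(6.5);RC=np.array([[np.cos(Y),-np.sin(Y)],[np.sin(Y),np.cos(Y)]])
def fing(th,r=.031):
    u=np.array([np.cos(th),-np.sin(th)]);t=np.array([-np.sin(th),-np.cos(th)])
    return O+RC@(r*u-(.003+.0145*abs(t[0])+.011*abs(t[1]))*t)
def rows(th,start,r=.031):
    p=np.array(start);out=[]
    for a in th:
        d=np.round((fing(a,r)-p)/.025,2); p=p+d*.025; out.append([[float(d[0]),float(d[1]),0],0])
    return out,p
E
python3 - <<'E'
from h import *
p0=fing(2.05,.034);print("approach",p0,(p0-[.5495,.0001])/.025)
o,p=rows(np.arange(2.15,5.06,.1),p0);print(len(o),o,p)
E
```

```text
approach [ 0.58789321 -0.02023982] [ 1.53572847 -0.81359279]
30 [[[-0.1, 0.08, 0], 0], [[-0.14, -0.01, 0], 0], [[-0.16, 0.0, 0], 0], [[-0.16, 0.03, 0], 0], [[-0.16, 0.05, 0], 0], [[-0.15, 0.07, 0], 0], [[-0.15, 0.09, 0], 0], [[-0.14, 0.12, 0], 0], [[-0.12, 0.14, 0], 0], [[-0.11, 0.15, 0], 0], [[-0.08, 0.16, 0], 0], [[-0.06, 0.06, 0], 0], [[-0.06, 0.08, 0], 0], [[-0.06, 0.09, 0], 0], [[-0.05, 0.1, 0], 0], [[-0.04, 0.11, 0], 0], [[-0.03, 0.12, 0], 0], [[-0.02, 0.14, 0], 0], [[0.0, 0.14, 0], 0], [[0.02, 0.14, 0], 0], [[0.04, 0.15, 0], 0], [[0.06, 0.14, 0], 0], [[0.08, 0.15, 0], 0], [[0.1, 0.13, 0], 0], [[0.12, 0.12, 0], 0], [[0.14, 0.11, 0], 0], [[0.13, 0.09, 0], 0], [[0.08, 0.08, 0], 0], [[0.1, 0.07, 0], 0], [[0.11, 0.06, 0], 0]] [0.56764321 0.05376018]
```

Request:
{"name": "servo_tool", "arguments": {"increments": [[[0,0,0],1],[[0,0,0],0.08],[[0,0,0],0],[[0,0,0],0],[[0,0,0],0],[[0,0,0],0],[[0,0,0],0],[[0,0,0],0]], "fingers": 0, "grip_force": 20}}

```text
clock: 0.77
eef_pos: [0.55, 0.0, 0.2313]
orientation: [[-0.113, 0.994, 0.0], [0.994, 0.113, -0.0], [-0.0, 0.0, -1.0]]
wrist_force: [-0.5, -0.2, -0.0]
width: 0.001
grasp_force: 0.0
```

Request:
{"name": "servo_tool", "arguments": {"increments": [[[0.76,-0.45,0],0],[[0.76,-0.45,0],0],[[0,0,-0.9],0],[[0,0,-0.9],0],[[0,0,-0.9],0],[[0,0,0],0]]}}

```text
clock: 1.27
eef_pos: [0.5851, -0.0221, 0.1594]
orientation: [[-0.112, 0.994, -0.007], [0.994, 0.112, 0.001], [0.002, -0.007, -1.0]]
wrist_force: [-0.5, -0.5, -0.3]
width: -0.0
grasp_force: 0.0
```

```bash
python3 - <<'E'
from rig import snapshot
import cv2,numpy as np
a=snapshot("side")["image"][215:315,255:375,::-1]; b=snapshot("wrist")["image"][:,:,::-1]
cv2.imwrite("pics/w1.png",np.hstack([cv2.resize(a,(400,333),interpolation=cv2.INTER_CUBIC),cv2.resize(b,(400,300))[:300] if 0 else cv2.resize(b,(400,333))]))
E
```

```text
(no output)
```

View pics/w1.png

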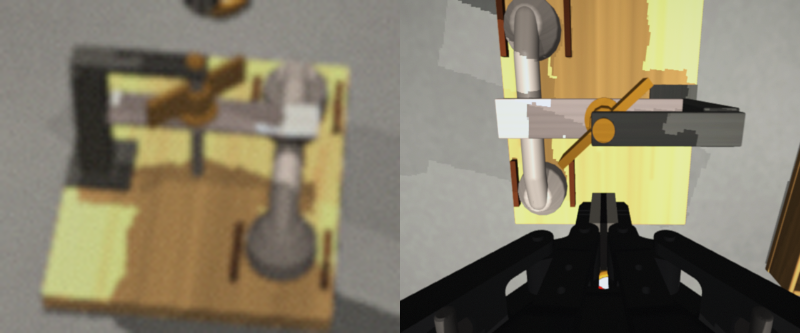

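The left half (side view) shows the nut unmoved. The right half (wrist view) shows the wing pointing lower-left from (605,130) to (560,165), and the shut fingertip at (602,195) on its counterclockwise side, clear of the gallows arm. Now I'll descend and run the first stroke.

Request:
{"name": "servo_tool", "arguments": {"increments": [[[0,0,-0.8],0],[[0,0,-0.8],0],[[0,0,-0.85],0],[[0,0.09,0],0],[[-0.1,0.08,0],0],[[-0.14,0,0],0],[[-0.16,0,0],0],[[-0.16,0.03,0],0],[[-0.16,0.05,0],0],[[-0.15,0.07,0],0],[[-0.15,0.09,0],0],[[-0.14,0.12,0],0],[[-0.12,0.14,0],0],[[-0.11,0.15,0],0]]}}

```text
clock: 2.53
eef_pos: [0.553, -0.0019, 0.1026]
orientation: [[-0.113, 0.994, 0.0], [0.994, 0.113, -0.0], [-0.0, -0.0, -1.0]]
wrist_force: [1.3, -1.1, -0.4]
width: -0.0
grasp_force: 0.8
```

```bash
cat > look.py <<'E'
import sys,cv2,numpy as np
from rig import snapshot,monitor
from h import *
z=float(sys.argv[1])
for n in("scene","side","wrist"):
    s=snapshot(n); im=s["image"]; hsv=cv2.cvtColor(im,cv2.COLOR_RGB2HSV)
    m=cv2.inRange(hsv,(10,150,60),(22,255,255)); v,u=np.nonzero(m)
    X=np.array([plane(s,a,b,z)[:2] for a,b in zip(u,v)]); c=(X-O)@RC; c=c[np.hypot(*c.T)<.046]
    c=c[np.hypot(*c.T)>.02]
    if len(c)<5: print(n,len(c)); continue
    a2=np.arctan2(-c[:,1],c[:,0])*2; print(n,len(c),"q mod pi",(np.angle(np.exp(1j*a2).mean())/2)%np.pi)
o=monitor.observe();print(o["clock"],o["eef_pos"],o["wrist_force"])
E
python3 look.py .109
```

```text
scene 259 q mod pi 2.160883367976799
side 151 q mod pi 3.1022719187631083
wrist 4946 q mod pi 0.03442410267216657
2.6833 [ 0.55234403 -0.00135548  0.10227007] [ 0.10639421 -0.05123593 -0.48248433]
```

Stroke is working: q≈3.15, exactly as commanded. Continuing.

Request:
{"name": "servo_tool", "arguments": {"increments": [[[-0.08,0.16,0],0],[[-0.06,0.06,0],0],[[-0.06,0.08,0],0],[[-0.06,0.09,0],0],[[-0.05,0.1,0],0],[[-0.04,0.11,0],0],[[-0.03,0.12,0],0],[[-0.02,0.14,0],0],[[0,0.14,0],0],[[0.02,0.14,0],0],[[0.04,0.15,0],0],[[0.06,0.14,0],0],[[0.08,0.15,0],0],[[0.1,0.13,0],0],[[0.12,0.12,0],0],[[0.14,0.11,0],0],[[0.13,0.09,0],0],[[0.08,0.08,0],0],[[0.1,0.07,0],0],[[0.11,0.06,0],0]]}}

```text
clock: 4.35
eef_pos: [0.5676, 0.0543, 0.1023]
orientation: [[-0.113, 0.994, -0.001], [0.994, 0.113, 0.0], [0.0, -0.001, -1.0]]
wrist_force: [-2.0, -0.9, -0.9]
width: 0.001
grasp_force: 0.9
```

```bash
python3 look.py .107
```

```text
scene 148 q mod pi 1.9739349077350046
side 12 q mod pi 1.9705169628792216
wrist 840 q mod pi 1.872762485055815
4.5 [0.56809916 0.05440787 0.10246264] [-0.81068526  0.16512333  0.28237412]
```

```bash
python3 - <<'E'
from h import *
p0=fing(1.6,.035);print("approach",p0,(p0-[.5676,.0538])/.025, (p0-O)@RC)
o,p=rows(np.arange(1.7,4.81,.1),p0);print(len(o),o,p)
E
```

```text
approach [ 0.60119684 -0.01437687] [ 1.34387374 -2.72707472] [ 0.01678543 -0.03550527]
32 [[[-0.1, 0.08, 0], 0], [[-0.09, -0.07, 0], 0], [[-0.11, -0.06, 0], 0], [[-0.12, -0.05, 0], 0], [[-0.14, -0.04, 0], 0], [[-0.14, -0.02, 0], 0], [[-0.15, -0.01, 0], 0], [[-0.16, 0.02, 0], 0], [[-0.16, 0.04, 0], 0], [[-0.16, 0.06, 0], 0], [[-0.15, 0.08, 0], 0], [[-0.14, 0.11, 0], 0], [[-0.13, 0.12, 0], 0], [[-0.12, 0.15, 0], 0], [[-0.09, 0.16, 0], 0], [[-0.07, 0.1, 0], 0], [[-0.07, 0.08, 0], 0], [[-0.06, 0.08, 0], 0], [[-0.05, 0.09, 0], 0], [[-0.05, 0.11, 0], 0], [[-0.03, 0.12, 0], 0], [[-0.02, 0.12, 0], 0], [[-0.01, 0.14, 0], 0], [[0.01, 0.14, 0], 0], [[0.03, 0.15, 0], 0], [[0.04, 0.15, 0], 0], [[0.07, 0.14, 0], 0], [[0.09, 0.14, 0], 0], [[0.12, 0.13, 0], 0], [[0.13, 0.12, 0], 0], [[0.15, 0.1, 0], 0], [[0.08, 0.08, 0], 0]] [0.56119684 0.04962313]
```

Request:
{"name": "servo_tool", "arguments": {"increments": [[[-0.4,0.1,0],0],[[0,0,0.9],0],[[0,0,0.9],0],[[0,0,0.9],0],[[0,0,0],0]]}}

```text
clock: 4.92
eef_pos: [0.5612, 0.0567, 0.1749]
orientation: [[-0.113, 0.994, 0.009], [0.994, 0.113, 0.001], [-0.0, 0.009, -1.0]]
wrist_force: [1.5, 0.2, 1.2]
width: 0.001
grasp_force: 0.0
```

Request:
{"name": "servo_tool", "arguments": {"increments": [[[0,-0.95,0],0],[[0,-0.95,0],0],[[0.87,-0.93,0],0],[[0.87,0,0],0],[[0,0,0],0],[[0,0,0],0],[[0,0,-0.9],0],[[0,0,-0.9],0],[[0,0,-0.95],0],[[0,0,0],0]]}}

```text
clock: 5.75
eef_pos: [0.5969, -0.013, 0.0967]
orientation: [[-0.114, 0.993, -0.008], [0.994, 0.114, 0.002], [0.002, -0.008, -1.0]]
wrist_force: [-1.7, -0.6, -0.5]
width: -0.003
grasp_force: 0.0
```

```bash
python3 look.py .106
```

```text
scene 224 q mod pi 1.8513924385146736
side 48 q mod pi 1.581915737632071
wrist 3585 q mod pi 1.848864060850373
5.9 [ 0.6011588  -0.01382685  0.10205269] [ 0.11558943 -0.08773567  0.55336165]
```

Request:
{"name": "servo_tool", "arguments": {"increments": [[[-0.1,0,0],0],[[-0.09,0,0],0],[[-0.11,-0.05,0],0],[[-0.12,-0.05,0],0],[[-0.14,-0.04,0],0],[[-0.14,-0.02,0],0],[[-0.15,-0.01,0],0],[[-0.16,0.02,0],0],[[-0.16,0.04,0],0],[[-0.16,0.06,0],0],[[-0.15,0.08,0],0],[[-0.14,0.11,0],0],[[-0.13,0.12,0],0],[[-0.12,0.15,0],0],[[-0.09,0.16,0],0],[[-0.07,0.1,0],0]]}}

```text
clock: 7.23
eef_pos: [0.5501, 0.0028, 0.1013]
orientation: [[-0.113, 0.994, -0.0], [0.994, 0.113, -0.001], [-0.001, -0.0, -1.0]]
wrist_force: [2.8, -3.0, -0.6]
width: -0.002
grasp_force: 1.1
```

```bash
python3 look.py .104
```

```text
scene 256 q mod pi 2.232130494994041
side 137 q mod pi 0.1981596526452525
wrist 4169 q mod pi 0.23294971532366063
7.3833 [0.54995007 0.00306536 0.10119982] [ 0.67030668 -0.42105625 -0.06367287]
```

Request:
{"name": "servo_tool", "arguments": {"increments": [[[-0.07,0.08,0],0],[[-0.06,0.08,0],0],[[-0.05,0.09,0],0],[[-0.05,0.11,0],0],[[-0.03,0.12,0],0],[[-0.02,0.12,0],0],[[-0.01,0.14,0],0],[[0.01,0.14,0],0],[[0.03,0.15,0],0],[[0.04,0.15,0],0],[[0.07,0.14,0],0],[[0.09,0.14,0],0],[[0.12,0.13,0],0],[[0.13,0.12,0],0],[[0.15,0.1,0],0]]}}

```text
clock: 8.63
eef_pos: [0.5593, 0.0483, 0.1011]
orientation: [[-0.113, 0.994, -0.001], [0.994, 0.113, 0.0], [0.0, -0.001, -1.0]]
wrist_force: [-1.3, -1.3, 0.3]
width: -0.001
grasp_force: 0.7
```

```bash
python3 look.py .103
```

```text
scene 208 q mod pi 1.8061093283999974
side 16 q mod pi 1.732126635044665
wrist 1146 q mod pi 1.6267568187115549
8.7833 [0.55984506 0.04840205 0.10124934] [0.66967864 0.4523687  0.48947076]
```

Not yet hard against the stop (force is low). I'll nudge on gently until the force rises.

Request:
{"name": "servo_tool", "arguments": {"increments": [[[0.08,0.03,0],0],[[0.08,0,0],0],[[0,0,0],0]]}}

```text
clock: 9.03
eef_pos: [0.5626, 0.0488, 0.1011]
orientation: [[-0.113, 0.994, -0.002], [0.994, 0.113, 0.001], [0.001, -0.002, -1.0]]
wrist_force: [-2.8, 1.5, 2.1]
width: -0.002
grasp_force: 1.5
```

Request:
{"name": "servo_tool", "arguments": {"increments": [[[0.06,0,0],0],[[0.06,0,0],0],[[0,0,0],0]]}}

```text
clock: 9.28
eef_pos: [0.5629, 0.0489, 0.1009]
orientation: [[-0.113, 0.994, -0.006], [0.994, 0.113, 0.001], [0.001, -0.006, -1.0]]
wrist_force: [-10.4, 0.3, 7.0]
width: 0.001
grasp_force: 5.1
```

The force rose to 10 N with no more travel, so the nut is on its stop. I'll back off, lift clear and verify.

Request:
{"name": "servo_tool", "arguments": {"increments": [[[-0.3,0,0],0],[[-0.3,0.1,0],0],[[0,0,0.5],0],[[0,0,0.9],0],[[0,0,0.9],0],[[-0.5,0,0.9],0],[[-0.8,0,0.9],0],[[-0.8,0,0.9],0],[[0,0,0],0],[[0,0,0],0],[[0,0,0],0]]}}

```text
clock: 10.2
eef_pos: [0.4993, 0.051, 0.2262]
orientation: [[-0.113, 0.994, 0.002], [0.994, 0.113, -0.0], [-0.0, 0.002, -1.0]]
wrist_force: [0.4, 0.5, -1.6]
width: 0.001
grasp_force: 0.0
```

```bash
python3 look.py .103; python3 - <<'E'
from rig import snapshot
import cv2,numpy as np
a=snapshot("side")["image"][215:315,255:375,::-1]; b=snapshot("wrist")["image"][:,:,::-1]
cv2.imwrite("pics/w2.png",np.hstack([cv2.resize(a,(400,333),interpolation=cv2.INTER_CUBIC),cv2.resize(b,(400,333))]))
E
```

```text
scene 278 q mod pi 1.7293496251457081
side 43 q mod pi 1.5198004354045427
wrist 791 q mod pi 1.2545448519135554
10.35 [0.49884855 0.05096573 0.2251597 ] [-0.32016624 -0.09440385  0.51382667]
```

View pics/w2.png

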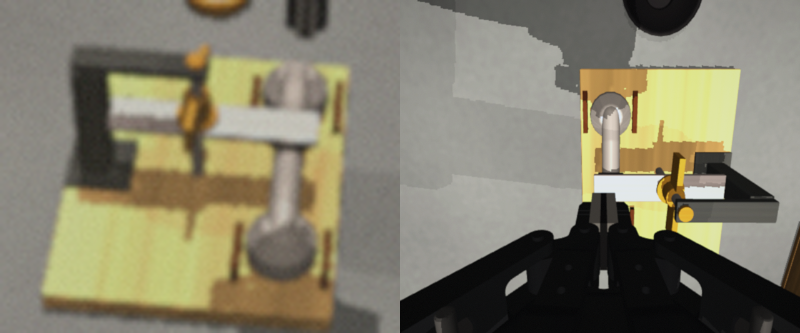

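The wings lie across the bar (wrist view, tip at (679,155)), the bar is home over the unmoved receiver, and the hand is clear. Handing in.

```bash
python3 -c "
from rig import sign_off;print(sign_off())"
```

```text
the job is handed in; nothing more can be done
None
```

I pushed the wing nut round to its hard stop in two fingertip strokes, the receiver shows no movement in the final pictures, the hand finished clear, and I handed the job in at about 10.5 s; no verdict came back.

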